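Top up the spring-lift carton magazine

TASK

Top up the packing bench's spring-lift magazine, which already holds one carton: load the medium carton next and the thin one on top of it. Press each down until both catches snap over it, the medium one before the thin one goes in, and finish with all three lying flat and held under the catches. The thin carton starts on top of the medium one, so set it aside first; leave everything else on the bench where it is.

Things in the scene. Friction and masses are not known exactly. Their poses are not given: they have to be found in the camera images.
- medium_mid (a point): MEDIUM carton, loose: white card box 100 x 56 x 28 mm (its x, y, z), about 0.16 kg, lying flat on the table, with the thin carton on top of it at the start. This point is its centre (14 mm above its underside). x is its length.
- thin_mid (a point): THIN carton, loose: white card box 100 x 56 x 20 mm (its x, y, z), about 0.11 kg, lying flat on the medium carton at the start, nearly square with it. This point is its centre (10 mm above its underside). x is its length.
- thick_mid (a point): THICK carton, 100 x 56 x 36 mm, already in the magazine at the start, held under the catches with its top level with the mouth point. This point is its centre.
- magazine: Spring-lift carton magazine of bare sheet steel, fixed to the table. Base 150 x 100 mm; well between four L-shaped corner posts, 106 x 61 mm inside (x, y): a carton goes in flat with its length along x, either way round. Flared post tops end 168 mm above the table. The long sides are open for 66 mm between the posts (from 57 mm up), room for fingers beside a carton. Origin: centre of its underside.
- mouth (a point): point on the well's axis, level with the undersides of the two catches, 125 mm above the table; axes as the magazine's (x along the well's length, z up). A carton laid into the well first rests on the catches' ramps, its underside about 13 mm above this point. The loaded pile is held with its top level with this point.
- lift (a joint): spring platform in the well (86 x 48 mm plate): how far it has sunk (m). 0 = at the top, 3 mm below the mouth point; 0.033 = the thick carton alone (start); 0.081 = all three cartons held under the catches; 0.095 = bottom stop. The spring pushes up with about 3 N at the top and 110 N/m more on the way down.
- catch_a (a joint): spring catch, middle of the magazine's +x end: 0 = at rest, nose 7 mm over a carton's end; up to 0.012 as it is pushed back (m). Nose flat below, 60 degree ramp above: a carton pressed down in the middle of its top (up to about 20 N) spreads both catches, sinks, and they snap over it once its top is below the mouth point; go 5 to 8 mm further.
- catch_b (a joint): the same catch at the magazine's -x end, same values.
- long_carton: bystander: white card box 130 x 56 x 28 mm (x, y, z), too long for the magazine. Origin: centre of its underside.
- cube_carton: bystander: white card box 60 x 60 x 45 mm (x, y, z). Origin: centre of its underside.
- tape_roll: bystander: roll of brown tape lying flat, 104 mm across, 48 mm high. Origin: centre of its underside.
- mug: bystander: white mug, 76 mm across, 90 mm high, handle to its +y out to about 75 mm from its axis. Origin: centre of its underside.
- jar: bystander: clear jar, 68 mm across, 85 mm high. Origin: centre of its underside.
- bottle: bystander: white bottle, 60 mm across, 150 mm high. Origin: centre of its underside.
- pen_pot: bystander: black pen pot, 72 mm across, 85 mm high, pens up to 130 mm. Origin: centre of its underside.
There are look-alikes about, which are no part of the job. What is shaped like the part that bears thin_mid but blue or pink is not meant.

How it is judged (in metres and radians):
On the way, in this order (a step that is already met when the one before it is completed fails the run):
1. medium carton held flat under both catches, on the thick one (z of medium_mid in the frame of mouth between -0.019 and -0.009 m and horizontal distance between each of medium_mid, thick_mid and mouth below 0.008 m and angle between each of medium_mid, thick_mid's own z axis and vertical below 0.07 rad and z of thick_mid in the frame of mouth between -0.051 and -0.041 m and value of joint each of catch_a, catch_b below 0.002 m), for 0.2 s.
2. thin carton held flat under both catches, on the other two (z of thin_mid in the frame of mouth between -0.015 and -0.005 m and horizontal distance between each of thin_mid, medium_mid, thick_mid and mouth below 0.008 m and angle between each of thin_mid, medium_mid, thick_mid's own z axis and vertical below 0.07 rad and z of medium_mid in the frame of mouth between -0.039 and -0.029 m and z of thick_mid in the frame of mouth between -0.071 and -0.061 m and value of joint each of catch_a, catch_b below 0.002 m), for 0.2 s.
At the end, for the whole second after the job is handed in: In the magazine, from the bottom: thick, medium, thin carton; each within 5 mm of its height when the pile's top is at the underside of the catches and within 8 mm of the well's axis, flat within 0.07 rad; both catches out over the pile (within 2 mm); at rest (all of step 2 and velocity of joint lift between -0.01 and 0.01 m/s); the robot touches nothing.
It fails at once if a bystander is moved more than 15 mm (distance of any of long_carton, cube_carton, tape_roll, mug, jar, bottle, pen_pot from where it was at the start of the episode above 0.015 m).
It also fails if it takes over 72 s, if anything falls off the work surface, if the arm or the gripper's body presses on something with over 40 N, if the wrist force passes 120 N, or if a joint passes its speed limit or range.

ROBOT

A 6-joint arm with a two-finger parallel gripper is mounted at the origin on the work surface. World frame = base frame: x ahead of the robot, y to its left, z up, the work surface at z = 0. Lengths are in m, angles in degrees, forces in N, time in s.
With the tool pointing down it reaches from about 0.4 to 0.825 m from the base axis. Payload 7 kg.
Tool frame: the origin (TCP) lies between the finger pads; the fingertips stand 11 mm ahead of it and the grasp point (between the pads) lies 8 mm behind it; z points along the fingers, y is the direction in which the jaws open and shut (so a half turn about z gives the same grasp; the last joint's range is limited). The gripper opens to 88 mm and grips with 3 to 60 N. Pads are 19 mm wide; open, the fingers measure 130 mm over their backs; the gripper's body (78 mm by 193 mm) begins 47 mm behind the grasp point.
Start: joints at [84.059, 20.546, 0.682, 0, -70.136, -16.507], TCP at [0.258, 0.624, 0.238] pointing down, gripper open.
Joint ranges: [-176.03, 176.03], [-82.01, 121.73], [-58.28, 71.71], [-173.87, 95.51], [-174.79, -0.11], [-173.66, 173.66]. Speed limits (degrees/s): [136.94, 136.94, 172.46, 180, 180, 180].

INTERFACE

Orientations are given as [roll, pitch, yaw] about the fixed x, y, z axes, in that order (R = Rz(yaw) Ry(pitch) Rx(roll)).
In Python, from plant import r gives the robot as it stands.
- The arm moves only by the shell command python3 -m inch 'ROWS' [OPENING] [FORCE]. ROWS is JSON, a list of rows, each an object of numbers: "x", "y", "z": the shift along the tool's x, y, z as a fraction of full scale; "yaw": the turn about the tool's z as a fraction of full scale. In form: [{"x": .., "y": .., "z": .., "yaw": ..}, ...]. A call has 1 to 5 rows; each row shifts and turns the pose as measured when the row begins, along the tool's axes as they then stand; what a row does not reach is not made up. Full scale, the value 1, is 0.025 m for a shift and 4 degrees for a turn. A row lasts 1/12 s, in which the tool goes at most 41.7 mm and 7.16 degrees, less where a joint would pass 70% of its speed; a pose out of reach is approached as far as the arm can. A call with a number of a shift or a turn outside -1 to 1 is refused whole. A call with a gripper value outside its range is refused whole. OPENING is the opening, from -1 (shut) to 1 (fully open), set as the call begins (- or left out, the last holds). The fingers move at their own pace and stop on an object; FORCE is the grip in N (left out, the last holds). Time passes only in rows, so rows that do not move let the fingers close. It gives the time, the measured TCP pose, the force and the opening at its end, in the units of the state.
- r.get_state(): the state, without advancing time (a new reading comes with each control period).
- r.capture(name): name is "side" or "top"; returns (picture, depth): 420x560x3 uint8, red, green, blue; 420x560 float32, m along the optical axis (not along the pixel's ray), 0 where there is no reading.
- r.camera_info(name): a dict with "mtx" (3x3 intrinsics, pixels), "k1" (the pictures are not rectified: a ray, as slopes to the right and down, at radius r is drawn at 1 + k1 r^2 times it, then the intrinsics apply), "pose" (4x4, takes a point from camera to world coordinates). Camera axes: x right, y down, z forward; pixel columns grow to the right and rows downward; lengths in m; the calibration is good to about 2 mm. A picture is of the moment at which its call begins. camera_info takes no time and is no camera call.
- r.close_job(): hands the job in, once; it reports no verdict.
The state is a dict: "time_s": time; "joints": joint angles; "qd": joint speeds; "joint_torque": joint torques, N m; "tcp_pos": TCP position; "eef_rot": TCP orientation; "contact_force": force on the tool from outside, world axes, zero at the start; "moment": the same for the moment, N m; "gripper_width": finger opening in m.
Only numpy, scipy, OpenCV 4.12 (cv2) and the standard library are available. Lean on these libraries where they do the work, as an engineer would, in place of code of your own. Each camera call takes 0.05 s, during which the arm holds its last target. There are 200 camera calls.

## Working session

There is one attempt and no reset: what is moved stays moved. The work goes in short steps, Python scripts to look and compute and a shell command to move; the robot and the scene stay as the last step left them, time stands still between calls to the robot, and variables do not carry over. Pictures are saved under pics/ and viewed, about 8 in all and at most 12, crops included, and the job is handed in when it is done.

```bash
ls; mkdir -p pics; python3 - <<'E'
from plant import r
import cv2,numpy as np
print(r.get_state())
for n in("top","side"):
    p,d=r.capture(n); np.savez(f"pics/{n}0.npz",p=p,d=d)
    cv2.imwrite(f"pics/{n}0.png",p[...,::-1]); i=r.camera_info(n); print(n,i)
E
```

```text
pics
{'time_s': 0.0, 'joints': array([ 8.40562184e+01,  2.05917905e+01,  6.32305001e-01, -1.94806511e-02,
       -7.01353691e+01, -1.65059860e+01]), 'qd': array([-0.03108789,  0.12668345,  0.05402926, -0.07323357,  0.05781513,
        0.01028277]), 'joint_torque': array([ 1.37497897e-03, -5.82713807e+01,  2.93048555e+01,  6.99732408e+00,
        7.06541701e-03, -1.47426081e-04]), 'tcp_pos': array([0.25762072, 0.62338489, 0.23660951]), 'eef_rot': array([ 1.79903851e+02, -9.39397603e-03, -2.24563944e+01]), 'contact_force': array([-0.23234397, -0.03530229, -0.51040382]), 'moment': array([0.00029862, 0.03275559, 0.04756266]), 'gripper_width': 0.08773652016455988}
top {'mtx': array([[500.80449281,   0.        , 276.65917751],
       [  0.        , 500.80449281, 205.92390563],
       [  0.        ,   0.        ,   1.        ]]), 'k1': -0.08324559091918916, 'pose': array([[ 0.06461848, -0.97620125,  0.20701588,  0.22032976],
       [-0.99789248, -0.06198074,  0.01920924,  0.03449333],
       [-0.00592109, -0.20782086, -0.97814898,  1.614436  ],
       [ 0.        ,  0.        ,  0.        ,  1.        ]])}
side {'mtx': array([[539.18101984,   0.        , 275.22915003],
       [  0.        , 539.18101984, 206.95345571],
       [  0.        ,   0.        ,   1.        ]]), 'k1': 0.053688937309236455, 'pose': array([[ 0.90870773, -0.30915354,  0.28048948,  0.09955086],
       [-0.41732604, -0.65761624,  0.62720001, -0.92950451],
       [-0.00944666, -0.68699706, -0.72659879,  1.23015449],
       [ 0.        ,  0.        ,  0.        ,  1.        ]])}
```

View pics/top0.png

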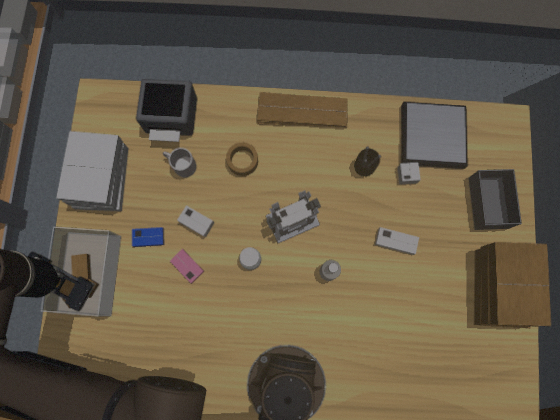

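View pics/side0.png

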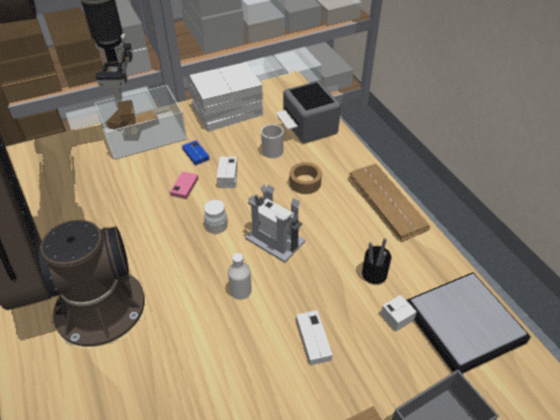

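The top view shows white boxes at (195,222), which is the stack, (398,241), which is the long carton, and (410,173), which is the cube. The magazine, with a carton in it, is at (293,214). The blue box at (148,237) and the pink one at (187,266) are look-alikes. In the side view the stack is at (228,171) and the magazine at (275,225). I choose the white box at (195,222) and will check it in a crop while measuring.

```bash
cat > h.py <<'E'
import numpy as np,cv2
from plant import r
def ray(n,uv):
    i=r.camera_info(n);K=i["mtx"]
    uv=np.atleast_2d(np.float64(uv)); 
    p=(uv-K[:2,2])/[K[0,0],K[1,1]]
    q=p.copy()
    for _ in range(20): q=p/(1+i["k1"]*(q**2).sum(1,keepdims=True))
    P=i["pose"]; return P[:3,3],np.c_[q,np.ones(len(q))]@P[:3,:3].T
def plane(n,uv,z):
    o,d=ray(n,uv); return o+d*((z-o[2])/d[:,2])[:,None]
def proj(n,X):
    i=r.camera_info(n);P=i["pose"];c=(np.atleast_2d(X)-P[:3,3])@P[:3,:3]
    s=c[:,:2]/c[:,2:]; s=s*(1+i["k1"]*(s**2).sum(1,keepdims=True))
    return s@i["mtx"][:2,:2].T+i["mtx"][:2,2]
def cloud(n,d):
    v,u=np.indices(d.shape); o,D=ray(n,np.c_[u.ravel(),v.ravel()])
    return (o+D*d.ravel()[:,None]).reshape(*d.shape,3)
def rect(P):  # world xy points -> centre, size, yaw of long side
    (c,s,a)=cv2.minAreaRect(np.float32(P[:,:2]*1000))
    if s[0]<s[1]: s=s[::-1];a+=90
    return np.array(c)/1000,np.round(s,1),(a+90)%180-90
E
python3 - <<'E'
from h import *
for n,box in(("top",[(150,195,225,245),(262,185,330,245)]),("side",[(205,145,250,200),(235,175,315,265)])):
    f=np.load(f"pics/{n}0.npz");p,d=f["p"],f["d"];C=cloud(n,d)
    hsv=cv2.cvtColor(p,cv2.COLOR_RGB2HSV)
    for k,(a,b,c,e) in enumerate(box):
        s=np.s_[b:e,a:c]; z=C[s][...,2]; xyz=C[s].reshape(-1,3)
        lo,hi=((.04,.056),(.117,.133))[k]
        m=(z>lo)&(z<hi)&(hsv[s][...,1]<60)&(d[s]>0)
        if k: m&=hsv[s][...,2]>120
        m=np.uint8(m); N,l,st,_=cv2.connectedComponentsWithStats(m)
        j=1+st[1:,4].argmax(); v,u=np.nonzero(l==j)
        W=plane(n,np.c_[u+a,v+b],(.048,.125)[k])
        print(n,k,len(u),"z",np.median(z[l==j]).round(4),rect(W))
    w=[cv2.resize(p[b:e,a:c],(380,int(380*(e-b)/(c-a))),interpolation=cv2.INTER_CUBIC) for a,b,c,e in box]
    H=max(x.shape[0] for x in w)
    im=np.hstack([cv2.copyMakeBorder(x,0,H-x.shape[0],0,0,0) for x in w])
    cv2.imwrite(f"pics/crop_{n}.png",im[...,::-1])
a=cv2.imread("pics/crop_top.png");b=cv2.imread("pics/crop_side.png")
im=np.vstack([a,b]);im=cv2.resize(im,None,fx=590/im.shape[0],fy=590/im.shape[0]);cv2.imwrite("pics/crops.png",im)
E
```

```text
top 0 540 z 0.0482 (array([0.48936908, 0.32387439]), array([102.1,  56.5]), 63.531673431396484)
top 1 475 z 0.1249 (array([0.51848975, 0.01141838]), array([97.7, 56.3]), -62.29343605041504)
side 0 397 z 0.0482 (array([0.48773746, 0.31900058]), array([110.4,  56.9]), 63.5145378112793)
side 1 431 z 0.1253 (array([0.51591693, 0.01123101]), array([104.,  68.]), -67.82518768310547)
```

View pics/crops.png

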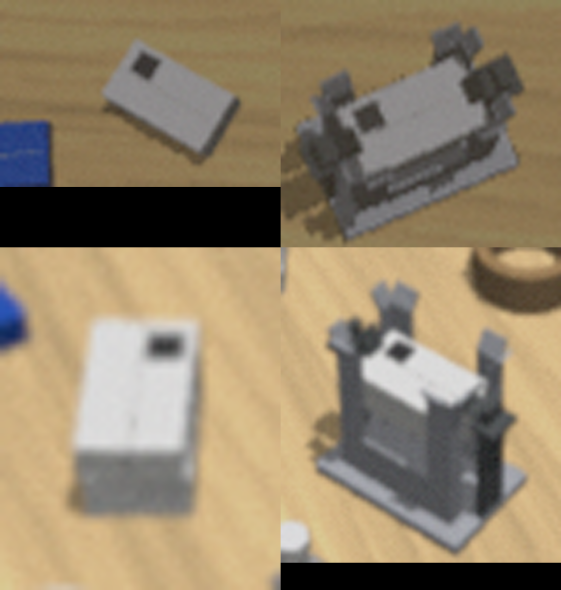

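The crop shows one white carton stack, top z 0.048 m, centre about (0.489, 0.323), long side at 63.5° (100 x 56 checks). The magazine stands at about (0.518, 0.011), and its yaw needs refining from the post tops and base.

```bash
python3 - <<'E'
from h import *
print("stack px rect refs; aside:",plane("top",[(240,208)],0))
for n,(a,b,c,e) in(("top",(255,180,335,250)),("side",(230,170,320,270))):
    f=np.load(f"pics/{n}0.npz");p,d=f["p"],f["d"];C=cloud(n,d)[b:e,a:c]; S=cv2.cvtColor(p,cv2.COLOR_RGB2HSV)[b:e,a:c]
    z=C[...,2]; ok=d[b:e,a:c]>0
    for nm,m,zz in(("posts",(z>.155)&(z<.18),.165),("base",(z>.0)&(z<.015)&(S[...,1]<60),.005)):
        m&=ok; P=C[m]; v,u=np.nonzero(m); W=plane(n,np.c_[u+a,v+b],np.median(P[:,2]))
        print(n,nm,m.sum(),np.median(P[:,2]).round(4),rect(P),rect(W))
    if n=="top":
        m=(z>.158)&ok; N,l,st,ce=cv2.connectedComponentsWithStats(np.uint8(m))
        for j in range(1,N): print(st[j,4],C[l==j].mean(0).round(4))
    # thick top edges (visible): label and long edges via plane points
    m=(z>.119)&(z<.131)&ok&(S[...,2]>120)&(S[...,1]<50); m=cv2.morphologyEx(np.uint8(m),cv2.MORPH_OPEN,np.ones((3,3)));v,u=np.nonzero(m)
    W=plane(n,np.c_[u+a,v+b],.125)
    for yaw in (-60,-62,-64,-66,-68):
        t=np.deg2rad(yaw);q=W[:,:2]@np.array([[np.cos(t),-np.sin(t)],[np.sin(t),np.cos(t)]])
        print(yaw,np.ptp(q,axis=0).round(4),end=' ')
    print()
E
```

```text
stack px rect refs; aside: [[0.54737361 0.18632448 0.        ]]
top posts 189 0.1632 (array([0.51901196, 0.0121041 ]), array([131.8,  85.9]), -62.258893966674805) (array([0.51967981, 0.0124242 ]), array([131.3,  85.7]), -62.372934341430664)
top base 307 0.0109 (array([0.52060272, 0.00698872]), array([162.2,  99.5]), -62.3314266204834) (array([0.51906555, 0.00770385]), array([160.3, 100.3]), -63.22253227233887)
26 [ 0.5732 -0.0095  0.1644]
18 [ 0.5709 -0.0298  0.1639]
26 [0.5322 0.0691 0.1645]
40 [ 0.5128 -0.0485  0.165 ]
16 [0.514  0.0792 0.1664]
18 [0.4669 0.0536 0.1646]
20 [0.4644 0.0331 0.1653]
-60 [0.0953 0.0562] -62 [0.0952 0.0559] -64 [0.095  0.0564] -66 [0.0947 0.0578] -68 [0.0942 0.0598] 
side posts 207 0.1631 (array([ 0.44589636, -0.02394798]), array([249.3, 133.4]), 27.040939331054688) (array([ 0.4443584 , -0.02488678]), array([256. , 129.4]), 28.130508422851562)
side base 597 0.0111 (array([0.52864893, 0.09797652]), array([347.6, 217.4]), 69.75267028808594) (array([0.52833252, 0.09746335]), array([349.6, 216.2]), 69.7524185180664)
-60 [0.0917 0.2488] -62 [0.0983 0.2463] -64 [0.1064 0.2439] -66 [0.1144 0.2433] -68 [0.1222 0.2423]
```

```bash
cat > go.py <<'E'
import sys,numpy as np
from plant import r
x,y,z,w=map(float,sys.argv[1:5]); s=r.get_state(); p=s["tcp_pos"]; yaw=s["eef_rot"][2]
t=np.deg2rad(yaw); d=np.array([x,y,z])-p; dy=(w-yaw+180)%360-180
X=np.array([np.cos(t),np.sin(t)]);Y=np.array([np.sin(t),-np.cos(t)])
print(f"t={s['time_s']:.2f} p={p.round(4)} rpy={s['eef_rot'].round(2)} F={s['contact_force'].round(1)} w={s['gripper_width']:.4f} j6={s['joints'][5]:.0f}")
print("units x %.2f y %.2f z %.2f yaw %.2f"%(d[:2]@X/.025,d[:2]@Y/.025,-d[2]/.025,-dy/4))
E
python3 -m inch '[{"x":0.7,"y":0.3,"z":0,"yaw":1},{"x":0.6,"y":0.4,"z":0,"yaw":1},{"x":0.6,"y":0.4,"z":0,"yaw":1},{"x":0.5,"y":0.5,"z":0,"yaw":1},{"x":0.5,"y":0.6,"z":0,"yaw":1}]' 1 20
python3 go.py .489 .323 .12 -116.5
```

```text
time_s: 0.52
tcp_pos: [0.2911, 0.5401, 0.2323]
eef_rot: [179.6, -0.2, -43.0]
contact_force: [-0.8, 0.3, -0.9]
gripper_width: 0.0875
t=0.52 p=[0.2911 0.5401 0.2323] rpy=[179.62  -0.2  -43.03] F=[-0.8  0.3 -0.9] w=0.0875 j6=-33
units x 11.71 y 0.95 z 4.49 yaw 18.37
```

```bash

python3 -m inch '[{"x":0.75,"y":0,"z":0.1,"yaw":1},{"x":0.75,"y":0,"z":0.1,"yaw":1},{"x":0.75,"y":-0.1,"z":0.1,"yaw":1},{"x":0.75,"y":-0.15,"z":0.1,"yaw":1},{"x":0.7,"y":-0.2,"z":0.1,"yaw":1}]' >/dev/null
python3 -m inch '[{"x":0.7,"y":-0.3,"z":0.1,"yaw":1},{"x":0.7,"y":-0.3,"z":0.1,"yaw":1},{"x":0.65,"y":-0.35,"z":0.1,"yaw":1},{"x":0.65,"y":-0.4,"z":0.1,"yaw":1},{"x":0.6,"y":-0.45,"z":0.1,"yaw":1}]' >/dev/null
python3 go.py .489 .323 .12 -116.5
```

```text
t=1.35 p=[0.428  0.3991 0.2047] rpy=[179.61  -0.63 -84.98] F=[0.3 0.1 0.8] w=0.0878 j6=-57
units x 3.24 y -2.16 z 3.39 yaw 7.88
```

```bash

python3 -m inch '[{"x":0.5,"y":-0.3,"z":0.4,"yaw":1},{"x":0.5,"y":-0.4,"z":0.4,"yaw":1},{"x":0.4,"y":-0.4,"z":0.4,"yaw":1},{"x":0.4,"y":-0.4,"z":0.4,"yaw":1},{"x":0.3,"y":-0.4,"z":0.4,"yaw":1}]' >/dev/null
python3 -m inch '[{"x":0.3,"y":-0.4,"z":0.4,"yaw":1},{"x":0.2,"y":-0.3,"z":0.3,"yaw":1},{"x":0.1,"y":-0.1,"z":0.3,"yaw":0.8},{"x":0,"y":0,"z":0,"yaw":0}]' >/dev/null
python3 go.py .489 .323 .12 -116.5
```

```text
t=2.10 p=[0.4898 0.3132 0.1236] rpy=[ 179.89   -1.07 -118.29] F=[-1.1 -0.2 -0.5] w=0.0877 j6=-80
units x -0.33 y 0.21 z 0.14 yaw -0.45
```

```bash

python3 -m inch '[{"x":-0.3,"y":0.2,"z":0.1,"yaw":-0.4},{"x":0,"y":0,"z":0.8},{"x":0,"y":0,"z":0.7}]' >/dev/null
python3 go.py .489 .323 .042 -116.5
python3 - <<'E'
from h import *
P=[]
for n,u,v in(("top",195,222),("side",228,171)):
    p,d=r.capture(n); P.append(cv2.resize(p[v-38:v+38,u-50:u+50],(600,456),interpolation=cv2.INTER_CUBIC)[:,:,::-1])
im=np.hstack(P);im=cv2.resize(im,(800,304));cv2.imwrite("pics/g1.png",im)
E
```

```text
t=2.10 p=[0.4898 0.3132 0.1236] rpy=[ 179.89   -1.07 -118.29] F=[-1.1 -0.2 -0.5] w=0.0877 j6=-80
units x -0.33 y 0.21 z 3.26 yaw -0.45validation failed for argument at $[1]...
```

View pics/g1.png

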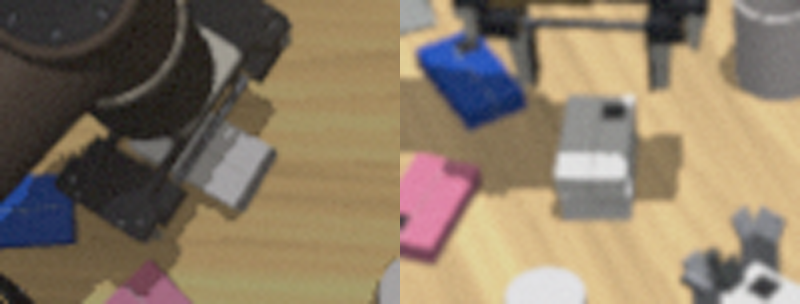

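The rows need every key, so that call was refused. The picture shows the open gripper above the stack and square with it; the stack is at about (595,150) in the right crop, with blue and pink clear of the fingers.

```bash

python3 -m inch '[{"x":-0.3,"y":0.2,"z":0.1,"yaw":-0.4},{"x":0,"y":0,"z":0.8,"yaw":0},{"x":0,"y":0,"z":0.7,"yaw":0},{"x":0,"y":0,"z":0.6,"yaw":0}]' >/dev/null
python3 go.py .489 .323 .042 -116.5
```

```text
t=2.53 p=[0.4916 0.3299 0.0747] rpy=[-179.87   -0.25 -115.44] F=[0.9 0.2 0.4] w=0.0875 j6=-78
units x 0.29 y -0.02 z 1.31 yaw 0.27
```

```bash

python3 -m inch '[{"x":0.2,"y":0,"z":0.6,"yaw":0.2},{"x":0,"y":0,"z":0.4,"yaw":0},{"x":0,"y":0,"z":0,"yaw":0}]' >/dev/null
python3 go.py .489 .323 .042 -116.5
```

```text
t=2.78 p=[0.4883 0.3283 0.0472] rpy=[-179.88   -0.26 -115.63] F=[ 0.2 -0.5  0.7] w=0.0877 j6=-79
units x 0.18 y -0.12 z 0.21 yaw 0.22
```

```bash

python3 -m inch '[{"x":0.2,"y":-0.1,"z":0.2,"yaw":0.2},{"x":0,"y":0,"z":0,"yaw":0}]' >/dev/null
python3 go.py .489 .323 .042 -116.5
python3 -m inch '[{"x":0,"y":0,"z":0,"yaw":0},{"x":0,"y":0,"z":0,"yaw":0},{"x":0,"y":0,"z":0,"yaw":0},{"x":0,"y":0,"z":0,"yaw":0},{"x":0,"y":0,"z":0,"yaw":0}]' -1 15
python3 go.py .489 .323 .042 -116.5
```

```text
t=2.95 p=[0.4885 0.3241 0.0425] rpy=[-179.85   -0.23 -116.24] F=[ 0.1 -1.1 -0.7] w=0.0879 j6=-79
units x 0.03 y -0.04 z 0.02 yaw 0.07
time_s: 3.37
tcp_pos: [0.4902, 0.3259, 0.0456]
eef_rot: [-179.8, 0.1, -116.1]
contact_force: [0.1, -0.5, -1.1]
gripper_width: 0.0597
t=3.37 p=[0.4902 0.3259 0.0456] rpy=[-1.7976e+02  6.0000e-02 -1.1613e+02] F=[ 0.1 -0.5 -1.1] w=0.0597 j6=-79
units x 0.12 y -0.01 z 0.15 yaw 0.09
```

```bash

python3 -m inch '[{"x":0,"y":0,"z":0.12,"yaw":0},{"x":0,"y":0,"z":0,"yaw":0},{"x":0,"y":0,"z":0,"yaw":0}]' -1 15 >/dev/null
python3 go.py .489 .323 .042 -116.5
python3 -m inch '[{"x":0,"y":0,"z":-0.3,"yaw":0},{"x":0,"y":0,"z":-0.5,"yaw":0},{"x":0,"y":0,"z":-0.5,"yaw":0},{"x":0,"y":0,"z":0,"yaw":0}]' >/dev/null
python3 go.py .547 .186 .10 -62.3
```

```text
t=3.62 p=[0.4909 0.3266 0.0444] rpy=[-179.72    0.21 -116.11] F=[ 0.1  0.  -0.9] w=0.0559 j6=-79
units x 0.16 y 0.00 z 0.10 yaw 0.10
t=3.95 p=[0.4899 0.3255 0.0775] rpy=[-1.7977e+02  1.0000e-02 -1.1613e+02] F=[ 0.6  0.1 -1.7] w=0.0560 j6=-79
units x 4.00 y -4.51 z -0.90 yaw -13.46
```

```bash

python3 - <<'E'
from h import *
P=[]
for n,u,v in(("top",205,217),("side",228,165)):
    p,d=r.capture(n); P.append(cv2.resize(p[v-38:v+38,u-50:u+50],(600,456),interpolation=cv2.INTER_CUBIC)[:,:,::-1])
im=np.hstack(P);im=cv2.resize(im,(800,304));cv2.imwrite("pics/g2.png",im)
E
```

```text
(no output)
```

View pics/g2.png

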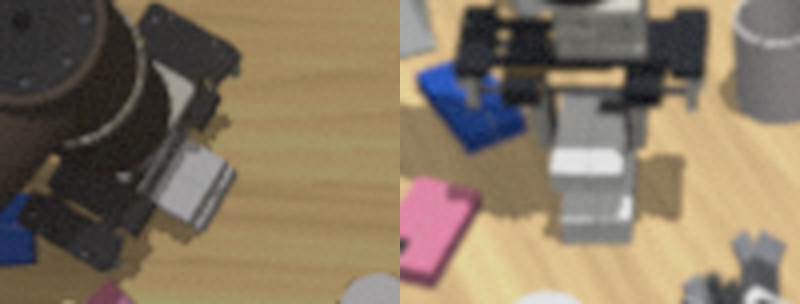

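The picture shows the thin carton held level at about (590,155) in the right crop, with the medium one still on the table. Now I set it aside.

```bash

python3 -m inch '[{"x":0.3,"y":-0.4,"z":-0.3,"yaw":-1},{"x":0.4,"y":-0.4,"z":-0.3,"yaw":-1},{"x":0.4,"y":-0.4,"z":-0.2,"yaw":-1},{"x":0.4,"y":-0.3,"z":0,"yaw":-1},{"x":0.4,"y":-0.3,"z":0,"yaw":-1}]' >/dev/null
python3 -m inch '[{"x":0.5,"y":-0.3,"z":0,"yaw":-1},{"x":0.5,"y":-0.2,"z":0,"yaw":-1},{"x":0.5,"y":-0.2,"z":0,"yaw":-1},{"x":0.5,"y":-0.1,"z":0,"yaw":-1},{"x":0.5,"y":-0.1,"z":0,"yaw":-1}]' >/dev/null
python3 go.py .547 .186 .05 -62.3
```

```text
t=4.88 p=[0.5401 0.1976 0.0879] rpy=[179.41  -0.4  -74.28] F=[-0.3 -0.1 -0.8] w=0.0559 j6=-24
units x 0.52 y -0.14 z 1.52 yaw -3.00
```

```bash

python3 -m inch '[{"x":0.3,"y":0,"z":0.4,"yaw":-1},{"x":0.2,"y":0,"z":0.4,"yaw":-1},{"x":0,"y":0,"z":0.4,"yaw":-1},{"x":0,"y":0,"z":0.4,"yaw":0},{"x":0,"y":0,"z":0.3,"yaw":0}]' >/dev/null
python3 go.py .547 .186 .0175 -62.3
```

```text
t=5.30 p=[0.5433 0.181  0.0363] rpy=[179.22  -0.26 -61.81] F=[ 0.6 -0.2 -1.3] w=0.0560 j6=-10
units x -0.11 y -0.22 z 0.75 yaw 0.12
```

```bash

python3 -m inch '[{"x":0,"y":0,"z":0.4,"yaw":0},{"x":0,"y":0,"z":0.25,"yaw":0},{"x":0,"y":0,"z":0,"yaw":0}]' >/dev/null
python3 go.py .547 .186 .0175 -62.3
```

```text
t=5.55 p=[0.5422 0.1805 0.0162] rpy=[179.04  -0.3  -62.08] F=[ 0.3 -0.9  2.5] w=0.0560 j6=-10
units x -0.10 y -0.27 z -0.05 yaw 0.06
```

```bash

python3 -m inch '[{"x":0,"y":0,"z":0,"yaw":0},{"x":0,"y":0,"z":0,"yaw":0},{"x":0,"y":0,"z":0,"yaw":0},{"x":0,"y":0,"z":0,"yaw":0}]' 1 >/dev/null
python3 go.py .489 .323 .1 -116.5
python3 -m inch '[{"x":0,"y":0,"z":-0.5,"yaw":0},{"x":0,"y":0,"z":-0.8,"yaw":0},{"x":-0.1,"y":0,"z":-0.9,"yaw":0.2},{"x":-0.3,"y":0.1,"z":-0.9,"yaw":1},{"x":-0.5,"y":0.2,"z":-0.5,"yaw":1}]'  >/dev/null
python3 - <<'E'
from h import *
for n,(a,b,c,e),lo,hi,zz in(("top",(150,195,225,245),.02,.036,.028),("top",(215,185,262,235),.012,.028,.02)):
    p,d=r.capture(n);C=cloud(n,d);hsv=cv2.cvtColor(p,cv2.COLOR_RGB2HSV)
    s=np.s_[b:e,a:c];z=C[s][...,2]
    m=np.uint8((z>lo)&(z<hi)&(hsv[s][...,1]<60)&(hsv[s][...,2]>90))
    N,l,st,_=cv2.connectedComponentsWithStats(m);j=1+st[1:,4].argmax();v,u=np.nonzero(l==j)
    print(st[j],np.median(z[l==j]),rect(plane(n,np.c_[u+a,v+b],zz)))
E
python3 go.py .489 .323 .1 -116.5
```

```text
t=5.88 p=[0.5427 0.1815 0.0167] rpy=[179.09  -0.3  -62.12] F=[-0.1  0.   0.5] w=0.0772 j6=-10
units x -6.01 y -0.75 z -3.33 yaw 13.60
[ 34  17  29  24 383] 0.028253331105301482 (array([0.48669632, 0.31567203]), array([80.8, 56.6]), 64.94780731201172)
[ 26  10  19  21 240] 0.019730840243280534 (array([0.55474139, 0.15637677]), array([56.6, 50.2]), 27.470510482788086)
t=6.40 p=[0.5261 0.1999 0.1087] rpy=[179.01  -0.45 -71.08] F=[-0.6 -0.2  0.6] w=0.0876 j6=-22
units x -5.14 y -0.19 z 0.35 yaw 11.35
```

```bash

python3 -m inch '[{"x":-0.5,"y":0,"z":0,"yaw":1},{"x":-0.5,"y":0.05,"z":0,"yaw":1},{"x":-0.5,"y":0.1,"z":0,"yaw":1},{"x":-0.45,"y":0.1,"z":0,"yaw":1},{"x":-0.4,"y":0.2,"z":0,"yaw":1}]'  >/dev/null
python3 -m inch '[{"x":-0.4,"y":0.2,"z":0,"yaw":1},{"x":-0.4,"y":0.2,"z":0,"yaw":1},{"x":-0.4,"y":0.3,"z":0,"yaw":1},{"x":-0.4,"y":0.3,"z":0,"yaw":1},{"x":-0.3,"y":0.2,"z":0,"yaw":1}]'  >/dev/null
python3 - <<'E'
from h import *
for n,(a,b,c,e),lo,hi,zz in(("top",(150,195,225,245),.02,.036,.028),("top",(215,185,272,240),.012,.028,.02)):
    p,d=r.capture(n);C=cloud(n,d);hsv=cv2.cvtColor(p,cv2.COLOR_RGB2HSV)
    s=np.s_[b:e,a:c];z=C[s][...,2]
    m=np.uint8((z>lo)&(z<hi)&(hsv[s][...,1]<60)&(hsv[s][...,2]>60))
    N,l,st,_=cv2.connectedComponentsWithStats(m);j=1+st[1:,4].argmax();v,u=np.nonzero(l==j)
    print(st[j],np.median(z[l==j]),rect(plane(n,np.c_[u+a,v+b],zz)))
E
python3 go.py .489 .323 .1 -116.5
```

```text
[ 46  21  17  20 182] 0.027540589194009035 (array([0.47742944, 0.29412738]), array([56.8, 35.3]), -21.37932586669922)
[ 10  10  35  27 503] 0.01987589409475099 (array([0.54319482, 0.17844458]), array([100. ,  57.2]), -62.10876655578613)
t=7.33 p=[0.4794 0.3092 0.1054] rpy=[ 179.47   -0.97 -112.01] F=[ 0.3 -0.7  0.1] w=0.0875 j6=-74
units x -0.66 y -0.15 z 0.22 yaw 1.12
```

```bash

python3 -m inch '[{"x":-0.3,"y":0,"z":0.4,"yaw":0.6},{"x":-0.3,"y":-0.1,"z":0.5,"yaw":0.2},{"x":0,"y":0,"z":0.6,"yaw":0},{"x":0,"y":0,"z":0.4,"yaw":0}]'  >/dev/null
python3 go.py .490 .324 .0175 -115.5
```

```text
t=7.67 p=[0.4889 0.3219 0.0568] rpy=[ 179.59   -0.76 -114.65] F=[ 0.3  0.1 -0.9] w=0.0877 j6=-77
units x -0.09 y -0.00 z 1.57 yaw 0.21
```

```bash

python3 -m inch '[{"x":-0.1,"y":0,"z":0.5,"yaw":0.2},{"x":0,"y":0,"z":0.6,"yaw":0},{"x":0,"y":0,"z":0.2,"yaw":0},{"x":0,"y":0,"z":0,"yaw":0}]'  >/dev/null
python3 go.py .490 .324 .0175 -115.5
```

```text
t=8.00 p=[0.4893 0.3206 0.0178] rpy=[ 179.5    -1.13 -115.13] F=[-0.1  0.6  1.2] w=0.0879 j6=-77
units x -0.14 y 0.03 z 0.01 yaw 0.09
```

```bash

python3 -m inch '[{"x":-0.15,"y":0,"z":0,"yaw":0.1},{"x":0,"y":0,"z":0,"yaw":0},{"x":0,"y":0,"z":0.03,"yaw":0},{"x":0,"y":0,"z":0.03,"yaw":0},{"x":0,"y":0,"z":0,"yaw":0}]' -1 20 >/dev/null
python3 go.py .490 .324 .0175 -115.5
python3 -m inch '[{"x":0,"y":0,"z":0,"yaw":0},{"x":0,"y":0,"z":0,"yaw":0},{"x":0,"y":0,"z":0,"yaw":0}]' -1 20 >/dev/null
python3 go.py .490 .324 .0175 -115.5
python3 -m inch '[{"x":0,"y":0,"z":-0.3,"yaw":0},{"x":0,"y":0,"z":-0.8,"yaw":0},{"x":0,"y":0,"z":-1,"yaw":0},{"x":0,"y":0,"z":-1,"yaw":0},{"x":0,"y":0,"z":-1,"yaw":0}]'  >/dev/null
python3 go.py .519 .012 .21 -62.3
```

```text
t=8.42 p=[0.4923 0.3243 0.0176] rpy=[ 179.55   -1.06 -115.45] F=[-0.9 -0.3 -0.1] w=0.0599 j6=-77
units x 0.05 y 0.08 z 0.00 yaw 0.01
t=8.67 p=[0.4922 0.3246 0.0184] rpy=[ 179.55   -0.98 -115.43] F=[-0.  -0.3 -1.8] w=0.0560 j6=-77
units x 0.06 y 0.07 z 0.04 yaw 0.02
t=9.08 p=[0.4902 0.3222 0.1196] rpy=[ 179.3    -1.74 -115.49] F=[ 0.6  0.4 -1.8] w=0.0557 j6=-77
units x 10.70 y -6.38 z -3.62 yaw -13.30
```

```bash

python3 -m inch '[{"x":0.6,"y":-0.4,"z":-0.7,"yaw":-1},{"x":0.7,"y":-0.4,"z":-0.7,"yaw":-1},{"x":0.75,"y":-0.3,"z":-0.7,"yaw":-1},{"x":0.75,"y":-0.2,"z":-0.7,"yaw":-1},{"x":0.75,"y":-0.2,"z":-0.5,"yaw":-1}]'  >/dev/null
python3 -m inch '[{"x":0.8,"y":-0.1,"z":-0.2,"yaw":-1},{"x":0.8,"y":0,"z":0,"yaw":-1},{"x":0.8,"y":0,"z":0,"yaw":-1},{"x":0.8,"y":0,"z":0,"yaw":-1},{"x":0.7,"y":0.1,"z":0,"yaw":-1}]'  >/dev/null
python3 go.py .519 .012 .21 -62.3
```

```text
t=9.92 p=[0.509  0.1257 0.2287] rpy=[179.22  -0.47 -73.37] F=[-0.1 -0.  -2.3] w=0.0561 j6=-19
units x 4.47 y 0.92 z 0.75 yaw -2.77
```

```bash

python3 -m inch '[{"x":0.8,"y":0.2,"z":0,"yaw":-0.8},{"x":0.8,"y":0.2,"z":0.1,"yaw":-0.7},{"x":0.8,"y":0.3,"z":0.1,"yaw":-0.6},{"x":0.6,"y":0.3,"z":0.1,"yaw":-0.3},{"x":0.4,"y":0.2,"z":0,"yaw":0}]'  >/dev/null
python3 go.py .519 .012 .21 -62.3
```

```text
t=10.33 p=[0.511  0.0292 0.2253] rpy=[179.3   -0.29 -63.  ] F=[-0.6  0.1 -1.2] w=0.0558 j6=1
units x 0.76 y 0.03 z 0.61 yaw -0.18
```

```bash

python3 -m inch '[{"x":0.5,"y":0,"z":0.2,"yaw":-0.2},{"x":0,"y":0,"z":0.2,"yaw":0},{"x":0,"y":0,"z":0,"yaw":0}]'  >/dev/null
python3 go.py .519 .012 .21 -62.3
python3 - <<'E'
from h import *
P=[]
for n,u,v in(("top",295,210),("side",278,205)):
    p,d=r.capture(n); np.savez(f"pics/{n}1.npz",p=p,d=d);P.append(cv2.resize(p[v-60:v+60,u-60:u+60],(400,400),interpolation=cv2.INTER_CUBIC)[:,:,::-1])
cv2.imwrite("pics/m1.png",np.hstack(P))
E
```

```text
t=10.58 p=[0.5155 0.0147 0.2168] rpy=[179.37  -0.27 -62.35] F=[ 0.2  0.7 -1.5] w=0.0559 j6=4
units x 0.16 y -0.07 z 0.27 yaw -0.01
```

View pics/m1.png

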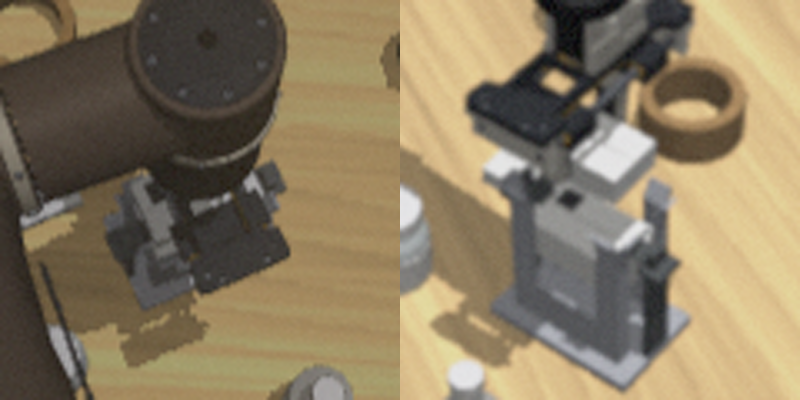

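The picture shows the medium carton held level over the well at (600,165) in the right crop, with its far end at (655,145). The posts and the thick carton are below it, undisturbed. I'll measure the offset by depth.

```bash
python3 - <<'E'
from h import *
t=np.deg2rad(-62.3);X=np.array([np.cos(t),np.sin(t)]);Y=np.array([-np.sin(t),np.cos(t)])
tcp=np.array([.5155,.0147])
f=np.load("pics/side1.npz");p,d=f["p"],f["d"];C=cloud("side",d);hsv=cv2.cvtColor(p,cv2.COLOR_RGB2HSV)
z=C[...,2];m=(z>.217)&(z<.235)&(hsv[...,1]<50)&(hsv[...,2]>130)&(d>0); m[:140]=0;m[270:]=0;m[:,:215]=0;m[:,340:]=0
N,l,st,_=cv2.connectedComponentsWithStats(np.uint8(m))
for j in range(1,N):
    if st[j,4]<15: continue
    v,u=np.nonzero(l==j); zz=np.median(z[l==j]); W=plane("side",np.c_[u,v],zz)[:,:2]-tcp
    print(st[j],zz.round(4),"x",np.percentile(W@X,[0,2,98,100]).round(4),"y",np.percentile(W@Y,[0,2,98,100]).round(4), rect(W)[2])
# thick top now, same camera, and original top/side
for n,k in(("side",0),("top",0)):
    f=np.load(f"pics/{n}{k}.npz");p,d=f["p"],f["d"];C=cloud(n,d);hsv=cv2.cvtColor(p,cv2.COLOR_RGB2HSV)
    z=C[...,2];xy=C[...,:2]-[.519,.012]
    m=(z>.117)&(z<.133)&(hsv[...,2]>130)&(d>0)&(np.hypot(*np.moveaxis(xy,2,0))<.07)
    v,u=np.nonzero(m);W=plane(n,np.c_[u,v],.125)[:,:2]-[.519,.012]
    print(n,len(u),np.percentile(W@X,[0,2,98,100]).round(4),"y",np.percentile(W@Y,[0,2,98,100]).round(4))
E
```

```text
[269 180  26  20 297] 0.2272 x [0.0012 0.0071 0.0544 0.0562] y [-0.0327 -0.0309  0.0265  0.0282] 29.956417083740234
side 422 [-0.0548 -0.0461  0.0473  0.0616] y [-0.0382 -0.0328  0.026   0.0352]
top 439 [-0.0476 -0.0446  0.0431  0.0478] y [-0.0274 -0.0262  0.0261  0.0276]
```

```bash

python3 -m inch '[{"x":0,"y":-0.02,"z":0.5,"yaw":0},{"x":0,"y":0,"z":0.4,"yaw":0},{"x":0,"y":0,"z":0.2,"yaw":0},{"x":0,"y":0,"z":0,"yaw":0}]'  >/dev/null
python3 go.py .5168 .0150 .158 -62.3
```

```text
t=11.02 p=[0.5166 0.0174 0.1904] rpy=[179.56  -0.32 -62.18] F=[-0.6 -0.9 -2.7] w=0.0561 j6=4
units x 0.09 y 0.04 z 1.30 yaw 0.03
```

```bash

python3 -m inch '[{"x":0.1,"y":0.04,"z":0.3,"yaw":0},{"x":0,"y":0,"z":0.3,"yaw":0},{"x":0,"y":0,"z":0,"yaw":0}]'  >/dev/null
python3 go.py .5168 .0150 .158 -62.3
python3 -m inch '[{"x":0,"y":0,"z":0.3,"yaw":0},{"x":0,"y":0,"z":0.2,"yaw":0},{"x":0,"y":0,"z":0,"yaw":0}]'  >/dev/null
python3 go.py .5168 .0150 .158 -62.3
```

```text
t=11.27 p=[0.5171 0.0152 0.1746] rpy=[179.58  -0.34 -62.1 ] F=[ 0.3 -0.  -1.6] w=0.0556 j6=4
units x 0.00 y 0.01 z 0.66 yaw 0.05
t=11.52 p=[0.5172 0.015  0.1608] rpy=[179.58  -0.34 -62.1 ] F=[-0.3 -0.3 -1.4] w=0.0557 j6=4
units x -0.01 y 0.01 z 0.11 yaw 0.05
```

```bash

python3 -m inch '[{"x":0,"y":0,"z":0.15,"yaw":0},{"x":0,"y":0,"z":0.05,"yaw":0},{"x":0,"y":0,"z":0,"yaw":0}]'  >/dev/null
python3 go.py .5168 .0150 .1555 -62.3
```

```text
t=11.77 p=[0.5181 0.0143 0.1562] rpy=[179.62  -0.45 -62.06] F=[-0.6  0.2  0.2] w=0.0556 j6=4
units x -0.05 y 0.03 z 0.03 yaw 0.06
```

```bash

python3 -m inch '[{"x":0,"y":0,"z":0,"yaw":0},{"x":0,"y":0,"z":0,"yaw":0},{"x":0,"y":0,"z":0,"yaw":0},{"x":0,"y":0,"z":0,"yaw":0}]' 0.8 >/dev/null
python3 go.py .519 .012 .20 -62.3
python3 -m inch '[{"x":0,"y":0,"z":-0.5,"yaw":0},{"x":0,"y":0,"z":-0.7,"yaw":0},{"x":0,"y":0,"z":-0.8,"yaw":0},{"x":0,"y":0,"z":0,"yaw":0}]'  >/dev/null
python3 go.py .519 .012 .20 -62.3
python3 -m inch '[{"x":0,"y":0,"z":0,"yaw":0},{"x":0,"y":0,"z":0,"yaw":0},{"x":0,"y":0,"z":0,"yaw":0},{"x":0,"y":0,"z":0,"yaw":0},{"x":0,"y":0,"z":0,"yaw":0}]' -1 >/dev/null
python3 - <<'E'
from h import *
P=[]
for n,u,v in(("side",278,215),):
    p,d=r.capture(n); np.savez(f"pics/{n}2.npz",p=p,d=d);P.append(cv2.resize(p[v-60:v+60,u-60:u+60],(500,500),interpolation=cv2.INTER_CUBIC)[:,:,::-1])
cv2.imwrite("pics/m2.png",np.hstack(P))
E
python3 go.py .519 .012 .18 -62.3
```

```text
t=12.10 p=[0.5187 0.0148 0.1569] rpy=[179.75  -0.44 -62.08] F=[-0.5 -0.   0.2] w=0.0760 j6=4
units x 0.11 y 0.04 z -1.72 yaw 0.06
t=12.43 p=[0.518  0.0154 0.2079] rpy=[179.6   -0.4  -62.07] F=[1.2 0.5 0.8] w=0.0789 j6=4
units x 0.14 y 0.03 z 0.32 yaw 0.06
t=12.90 p=[0.5177 0.0157 0.2075] rpy=[179.65  -0.36 -62.08] F=[-0.5 -0.8  0.4] w=0.0470 j6=4
units x 0.15 y 0.02 z 1.10 yaw 0.06
```

View pics/m2.png

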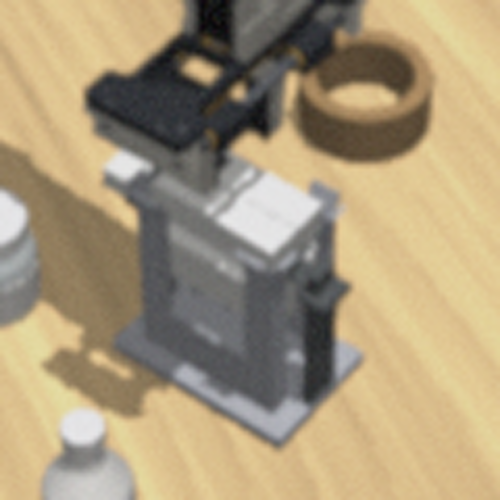

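The picture shows the medium carton lying level in the well, its top at (270,205) between the post tops. Next I close the fingers and press.

```bash

python3 -m inch '[{"x":0.15,"y":0,"z":0,"yaw":0},{"x":0,"y":0,"z":0,"yaw":0},{"x":0,"y":0,"z":0,"yaw":0},{"x":0,"y":0,"z":0,"yaw":0},{"x":0,"y":0,"z":0.1,"yaw":0}]' -1 >/dev/null
python3 -m inch '[{"x":0,"y":0,"z":0.2,"yaw":0},{"x":0,"y":0,"z":0.2,"yaw":0},{"x":0,"y":0,"z":0.2,"yaw":0},{"x":0,"y":0,"z":0,"yaw":0}]' -1 >/dev/null
python3 go.py .519 .012 .129 -62.3
```

```text
t=13.65 p=[0.519  0.0116 0.1869] rpy=[179.52  -0.33 -62.1 ] F=[-0.5 -0.2 -0.9] w=0.0003 j6=4
units x -0.01 y -0.01 z 2.32 yaw 0.05
```

Next I press in steps.

```bash

python3 -m inch '[{"x":0,"y":0,"z":0.3,"yaw":0},{"x":0,"y":0,"z":0.3,"yaw":0},{"x":0,"y":0,"z":0.3,"yaw":0}]' >/dev/null
python3 go.py .519 .012 .129 -62.3
python3 -m inch '[{"x":0,"y":0,"z":0.3,"yaw":0},{"x":0,"y":0,"z":0.3,"yaw":0},{"x":0,"y":0,"z":0.3,"yaw":0}]' >/dev/null
python3 go.py .519 .012 .129 -62.3
```

```text
t=13.90 p=[0.5209 0.0113 0.1658] rpy=[179.75  -0.49 -62.01] F=[-1.9 -2.8 11.8] w=-0.0001 j6=4
units x -0.06 y 0.05 z 1.47 yaw 0.07
t=14.15 p=[0.5213 0.0107 0.1439] rpy=[179.84  -0.58 -61.95] F=[-4.6  2.2 11.3] w=0.0007 j6=4
units x -0.09 y 0.06 z 0.60 yaw 0.09
```

```bash

python3 -m inch '[{"x":-0.05,"y":0,"z":0.3,"yaw":0},{"x":0,"y":0,"z":0.3,"yaw":0},{"x":0,"y":0,"z":0.1,"yaw":0}]' >/dev/null
python3 go.py .519 .012 .129 -62.3
```

```text
t=14.40 p=[0.5212 0.0111 0.1263] rpy=[179.89  -0.68 -61.87] F=[-2.4  2.4  7.1] w=0.0007 j6=4
units x -0.07 y 0.06 z -0.11 yaw 0.11
```

```bash

python3 -m inch '[{"x":0,"y":0,"z":-0.1,"yaw":0},{"x":0,"y":0,"z":-0.2,"yaw":0},{"x":0,"y":0,"z":-0.2,"yaw":0},{"x":0,"y":0,"z":-0.3,"yaw":0}]' >/dev/null
python3 go.py .519 .012 .129 -62.3
python3 -m inch '[{"x":0,"y":0,"z":-0.4,"yaw":0},{"x":0,"y":0,"z":-0.5,"yaw":0},{"x":0,"y":0,"z":-0.6,"yaw":0},{"x":0,"y":0,"z":-0.6,"yaw":0}]' 1 >/dev/null
python3 - <<'E'
from h import *
P=[]
for n,u,v in(("side",278,215),):
    p,d=r.capture(n); np.savez(f"pics/{n}3.npz",p=p,d=d);P.append(cv2.resize(p[v-60:v+60,u-60:u+60],(500,500),interpolation=cv2.INTER_CUBIC)[:,:,::-1])
cv2.imwrite("pics/m3.png",np.hstack(P))
C=cloud("side",d);hsv=cv2.cvtColor(p,cv2.COLOR_RGB2HSV);z=C[...,2];xy=C[...,:2]-[.519,.012]
m=(z>.105)&(z<.16)&(hsv[...,2]>150)&(hsv[...,1]<40)&(d>0)&(np.hypot(*np.moveaxis(xy,2,0))<.05)
Q=C[m];A=np.c_[Q[:,:2]-[.519,.012],np.ones(len(Q))];print(len(Q),np.linalg.lstsq(A,Q[:,2],rcond=None)[0],np.median(Q[:,2]))
E
python3 go.py .5422 .1805 .10 -62.1
```

```text
t=14.73 p=[0.5206 0.0112 0.1458] rpy=[179.76  -0.68 -61.85] F=[0.2 0.4 0.7] w=0.0003 j6=4
units x -0.06 y 0.04 z 0.67 yaw 0.11
242 [ 0.01283464 -0.01854193  0.12542585] 0.125259789790923
t=15.12 p=[0.5205 0.0117 0.2042] rpy=[179.79  -0.7  -61.86] F=[2.  0.1 3.5] w=0.0255 j6=4
units x -5.54 y -3.95 z 4.17 yaw 0.06
```

View pics/m3.png

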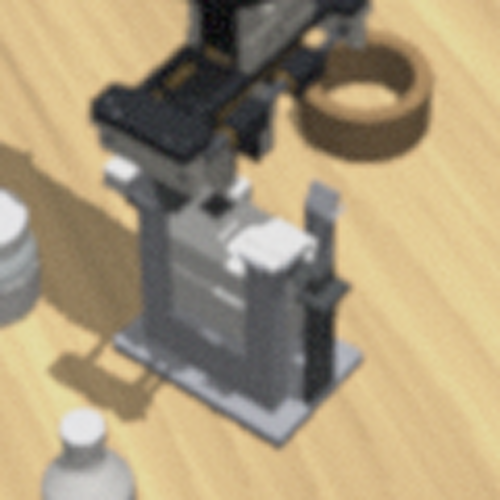

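The picture shows the medium carton under the catches, its top at about (250,225). It measures z 0.125 and level. Next I fetch the thin one.

```bash

python3 -m inch '[{"x":-0.6,"y":-0.4,"z":-0.1,"yaw":0},{"x":-0.8,"y":-0.6,"z":0,"yaw":0},{"x":-0.8,"y":-0.6,"z":0,"yaw":0},{"x":-0.8,"y":-0.6,"z":0,"yaw":0},{"x":-0.8,"y":-0.6,"z":0.1,"yaw":0}]' 1 >/dev/null
python3 go.py .543 .179 .10 -62.1
python3 -m inch '[{"x":-0.6,"y":-0.4,"z":0.6,"yaw":0},{"x":-0.4,"y":-0.2,"z":0.7,"yaw":0},{"x":-0.1,"y":0,"z":0.7,"yaw":0},{"x":0,"y":0,"z":0.7,"yaw":0}]'  >/dev/null
python3 go.py .543 .179 .0165 -62.1
```

```text
t=15.53 p=[0.5383 0.129  0.2105] rpy=[-179.73   -0.7   -62.24] F=[ 0.1 -0.3 -0.1] w=0.0588 j6=-7
units x -1.68 y -1.10 z 4.42 yaw -0.04
t=15.87 p=[0.5433 0.168  0.1475] rpy=[-179.05   -0.65  -61.99] F=[ 0.1 -1.  -0.5] w=0.0844 j6=-10
units x -0.39 y -0.20 z 5.24 yaw 0.03
```

```bash

python3 -m inch '[{"x":-0.3,"y":-0.15,"z":0.7,"yaw":0},{"x":0,"y":0,"z":0.8,"yaw":0},{"x":0,"y":0,"z":0.8,"yaw":0},{"x":0,"y":0,"z":0.8,"yaw":0},{"x":0,"y":0,"z":0.6,"yaw":0}]' 1 >/dev/null
python3 go.py .543 .179 .0165 -62.1
```

```text
t=16.28 p=[0.5456 0.1785 0.0543] rpy=[-178.83   -0.6   -61.91] F=[-1.2  0.2 -0.7] w=0.0874 j6=-11
units x -0.07 y 0.08 z 1.51 yaw 0.05
```

```bash

python3 -m inch '[{"x":-0.05,"y":0.08,"z":0.5,"yaw":0.05},{"x":0,"y":0,"z":0.5,"yaw":0},{"x":0,"y":0,"z":0.2,"yaw":0},{"x":0,"y":0,"z":0,"yaw":0}]' 1 >/dev/null
python3 go.py .543 .179 .0165 -62.1
```

```text
t=16.62 p=[0.5428 0.1779 0.0213] rpy=[-179.08   -0.62  -62.15] F=[-0.3 -0.6 -0.1] w=0.0876 j6=-11
units x -0.03 y -0.03 z 0.19 yaw -0.01
```

```bash

python3 -m inch '[{"x":0,"y":0,"z":0.2,"yaw":0},{"x":0,"y":0,"z":0,"yaw":0},{"x":0,"y":0,"z":0.03,"yaw":0},{"x":0,"y":0,"z":0.03,"yaw":0},{"x":0,"y":0,"z":0,"yaw":0}]' -1 20 >/dev/null
python3 -m inch '[{"x":0,"y":0,"z":0,"yaw":0},{"x":0,"y":0,"z":0,"yaw":0},{"x":0,"y":0,"z":0,"yaw":0}]' -1 20 >/dev/null
python3 go.py .543 .179 .0165 -62.1
python3 -m inch '[{"x":0,"y":0,"z":-0.3,"yaw":0},{"x":0,"y":0,"z":-0.8,"yaw":0},{"x":0,"y":0,"z":-1,"yaw":0},{"x":0,"y":0,"z":-1,"yaw":0},{"x":0,"y":0,"z":-1,"yaw":0}]'  >/dev/null
python3 go.py .519 .012 .22 -62.3
```

```text
t=17.28 p=[0.5448 0.1791 0.0182] rpy=[-178.78   -0.58  -62.15] F=[ 0.2  0.4 -1.4] w=0.0557 j6=-11
units x -0.03 y 0.07 z 0.07 yaw -0.01
t=17.70 p=[0.5385 0.1764 0.1197] rpy=[-179.55   -0.66  -62.21] F=[ 0.1  0.5 -1.8] w=0.0558 j6=-11
units x 5.45 y 3.75 z -4.01 yaw 0.02
```

```bash

python3 -m inch '[{"x":0.2,"y":0.1,"z":-0.9,"yaw":0},{"x":0.4,"y":0.3,"z":-0.9,"yaw":0},{"x":0.5,"y":0.4,"z":-0.9,"yaw":0},{"x":0.6,"y":0.4,"z":-0.7,"yaw":0},{"x":0.6,"y":0.4,"z":-0.4,"yaw":0}]'  >/dev/null
python3 go.py .519 .012 .215 -62.3
python3 -m inch '[{"x":0.7,"y":0.5,"z":-0.1,"yaw":0},{"x":0.7,"y":0.5,"z":0,"yaw":0},{"x":0.7,"y":0.5,"z":0,"yaw":0},{"x":0.6,"y":0.4,"z":0,"yaw":0},{"x":0.3,"y":0.2,"z":0,"yaw":0}]'  >/dev/null
python3 go.py .519 .012 .215 -62.3
```

```text
t=18.12 p=[0.529  0.108  0.2263] rpy=[-179.14   -0.66  -61.94] F=[ 0.6 -0.4 -0.6] w=0.0561 j6=-5
units x 3.20 y 2.16 z 0.45 yaw 0.09
t=18.53 p=[0.5171 0.0125 0.2369] rpy=[-178.54   -0.68  -61.88] F=[ 0.9 -0.  -1.5] w=0.0559 j6=4
units x 0.06 y -0.06 z 0.88 yaw 0.10
```

```bash

python3 -m inch '[{"x":0,"y":0,"z":0.4,"yaw":0.1},{"x":0,"y":0,"z":0.3,"yaw":0},{"x":0,"y":0,"z":0,"yaw":0}]'  >/dev/null
python3 go.py .519 .012 .158 -62.3
python3 - <<'E'
from h import *
t=np.deg2rad(-62.3);X=np.array([np.cos(t),np.sin(t)]);Y=np.array([-np.sin(t),np.cos(t)])
s=r.get_state();tcp=s["tcp_pos"];p,d=r.capture("side");C=cloud("side",d);hsv=cv2.cvtColor(p,cv2.COLOR_RGB2HSV)
z=C[...,2];z0=tcp[2]+.002;m=(abs(z-z0)<.009)&(hsv[...,1]<50)&(hsv[...,2]>130)&(d>0); m[:140]=0;m[270:]=0;m[:,:215]=0;m[:,340:]=0
N,l,st,_=cv2.connectedComponentsWithStats(np.uint8(m))
for j in range(1,N):
    if st[j,4]<15: continue
    v,u=np.nonzero(l==j); zz=np.median(z[l==j]); W=plane("side",np.c_[u,v],zz)[:,:2]-tcp[:2]
    print(st[j],zz.round(4),"x",np.percentile(W@X,[0,2,98,100]).round(4),"y",np.percentile(W@Y,[0,2,98,100]).round(4))
E
```

```text
t=18.78 p=[0.5171 0.011  0.2195] rpy=[-178.41   -0.66  -62.51] F=[-0.6 -0.4 -1.8] w=0.0557 j6=4
units x 0.00 y -0.09 z 2.46 yaw -0.05
[271 181  25  21 309] 0.2219 x [-0.0039  0.0032  0.0538  0.0554] y [-0.0336 -0.0314  0.0265  0.0283]
```

```bash

python3 -m inch '[{"x":-0.07,"y":-0.06,"z":0.6,"yaw":0},{"x":0,"y":0,"z":0.5,"yaw":0},{"x":0,"y":0,"z":0.3,"yaw":0},{"x":0,"y":0,"z":0,"yaw":0}]'  >/dev/null
python3 go.py .518 .0138 .158 -62.3
```

```text
t=19.17 p=[0.5198 0.0164 0.1838] rpy=[-178.4    -0.7   -62.27] F=[-0.3  1.3 -0.6] w=0.0562 j6=3
units x 0.06 y 0.11 z 1.03 yaw 0.01
```

```bash

python3 -m inch '[{"x":0.06,"y":0.1,"z":0.2,"yaw":0},{"x":0,"y":0,"z":0.2,"yaw":0},{"x":0,"y":0,"z":0,"yaw":0}]'  >/dev/null
python3 go.py .518 .0138 .158 -62.3
python3 -m inch '[{"x":0,"y":0,"z":0.2,"yaw":0},{"x":0,"y":0,"z":0.2,"yaw":0},{"x":0,"y":0,"z":0,"yaw":0}]'  >/dev/null
python3 go.py .518 .0138 .158 -62.3
```

```text
t=19.42 p=[0.5191 0.0149 0.1733] rpy=[-178.42   -0.72  -62.16] F=[-0.2 -0.  -1. ] w=0.0557 j6=4
units x 0.02 y 0.06 z 0.61 yaw 0.03
t=19.67 p=[0.5191 0.0143 0.1651] rpy=[-178.43   -0.78  -62.15] F=[-0.4  0.4 -0.9] w=0.0562 j6=4
units x -0.00 y 0.05 z 0.28 yaw 0.04
```

```bash

python3 -m inch '[{"x":0,"y":0.04,"z":0.2,"yaw":0},{"x":0,"y":0,"z":0.15,"yaw":0},{"x":0,"y":0,"z":0,"yaw":0}]'  >/dev/null
python3 go.py .518 .0138 .156 -62.3
```

```text
t=19.92 p=[0.5184 0.0134 0.1578] rpy=[-178.34   -0.81  -62.16] F=[-0.3 -0.4 -2.1] w=0.0566 j6=4
units x -0.02 y 0.01 z 0.07 yaw 0.03
```

```bash

python3 -m inch '[{"x":0,"y":0,"z":0.12,"yaw":0},{"x":0,"y":0,"z":0,"yaw":0}]'  >/dev/null
python3 go.py .518 .0138 .156 -62.3
```

```text
t=20.08 p=[0.5188 0.0129 0.1551] rpy=[-178.31   -0.87  -62.15] F=[-0.3 -1.8  0.5] w=0.0564 j6=4
units x -0.05 y 0.01 z -0.04 yaw 0.04
```

Contact. I release, rise, look, and close.

```bash

python3 -m inch '[{"x":0,"y":0,"z":0,"yaw":0},{"x":0,"y":0,"z":0,"yaw":0},{"x":0,"y":0,"z":0,"yaw":0},{"x":0,"y":0,"z":0,"yaw":0}]' 0.8 >/dev/null
python3 -m inch '[{"x":0,"y":0,"z":-0.5,"yaw":0},{"x":0,"y":0,"z":-0.7,"yaw":0},{"x":0,"y":0,"z":-0.8,"yaw":0},{"x":0,"y":0,"z":0,"yaw":0}]'  >/dev/null
python3 -m inch '[{"x":0,"y":0,"z":0,"yaw":0},{"x":0,"y":0,"z":0,"yaw":0},{"x":0,"y":0,"z":0,"yaw":0},{"x":0,"y":0,"z":0,"yaw":0},{"x":0,"y":0,"z":0,"yaw":0}]' -1 >/dev/null
python3 -m inch '[{"x":0,"y":0,"z":0,"yaw":0},{"x":0,"y":0,"z":0,"yaw":0},{"x":0,"y":0,"z":0,"yaw":0},{"x":0,"y":0,"z":0,"yaw":0},{"x":0,"y":0,"z":0,"yaw":0}]' -1 >/dev/null
python3 - <<'E'
from h import *
p,d=r.capture("side");u,v=278,215
cv2.imwrite("pics/m4.png",cv2.resize(p[v-60:v+60,u-60:u+60],(500,500),interpolation=cv2.INTER_CUBIC)[:,:,::-1])
C=cloud("side",d);hsv=cv2.cvtColor(p,cv2.COLOR_RGB2HSV);z=C[...,2];xy=C[...,:2]-[.519,.012]
m=(z>.145)&(z<.17)&(hsv[...,2]>150)&(hsv[...,1]<40)&(d>0)&(np.hypot(*np.moveaxis(xy,2,0))<.05)
Q=C[m];A=np.c_[Q[:,:2]-[.519,.012],np.ones(len(Q))];print(len(Q),np.linalg.lstsq(A,Q[:,2],rcond=None)[0],np.median(Q[:,2]))
E
python3 go.py .519 .012 .129 -62.3
```

```text
307 [-0.01615287 -0.00147333  0.15840249] 0.1584419840295297
t=21.63 p=[0.5177 0.0141 0.204 ] rpy=[-178.39   -0.8   -62.13] F=[-0.8  0.6  0.2] w=0.0140 j6=4
units x 0.10 y -0.01 z 3.00 yaw 0.04
```

View pics/m4.png

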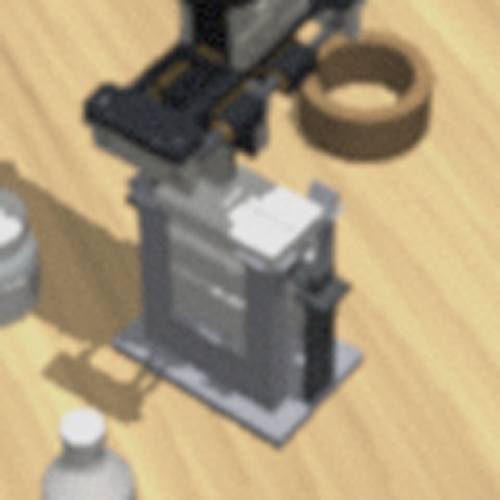

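The thin carton lies level in the well, its top at (270,215) and z 0.158 as expected. Next I press it.

```bash

python3 -m inch '[{"x":0.1,"y":0,"z":0,"yaw":0},{"x":0,"y":0,"z":0.4,"yaw":0},{"x":0,"y":0,"z":0.4,"yaw":0},{"x":0,"y":0,"z":0.3,"yaw":0},{"x":0,"y":0,"z":0,"yaw":0}]' -1 >/dev/null
python3 go.py .519 .012 .129 -62.3
python3 -m inch '[{"x":0,"y":0,"z":0.3,"yaw":0},{"x":0,"y":0,"z":0.3,"yaw":0},{"x":0,"y":0,"z":0.3,"yaw":0}]' >/dev/null
python3 go.py .519 .012 .129 -62.3
```

```text
t=22.05 p=[0.5199 0.0116 0.1738] rpy=[-178.35   -0.79  -62.15] F=[ 0.1  0.  -1.2] w=0.0003 j6=4
units x -0.03 y 0.02 z 1.79 yaw 0.04
t=22.30 p=[0.5217 0.0106 0.1527] rpy=[-178.31   -0.98  -62.04] F=[-5.8 -3.2 13.1] w=0.0001 j6=4
units x -0.10 y 0.07 z 0.95 yaw 0.06
```

```bash

python3 -m inch '[{"x":-0.05,"y":0.05,"z":0.3,"yaw":0},{"x":0,"y":0,"z":0.3,"yaw":0},{"x":0,"y":0,"z":0.3,"yaw":0}]' >/dev/null
python3 go.py .519 .012 .129 -62.3
python3 -m inch '[{"x":0,"y":0,"z":0.2,"yaw":0},{"x":0,"y":0,"z":0.1,"yaw":0},{"x":0,"y":0,"z":0,"yaw":0}]' >/dev/null
python3 go.py .519 .012 .1285 -62.3
```

```text
t=22.55 p=[0.522  0.0102 0.1321] rpy=[-178.2    -1.16  -61.95] F=[-6.6  2.8 10.9] w=0.0004 j6=4
units x -0.12 y 0.07 z 0.13 yaw 0.09
t=22.80 p=[0.5219 0.0103 0.1243] rpy=[-178.22   -1.17  -61.9 ] F=[-1.7  1.3  6.3] w=0.0002 j6=4
units x -0.11 y 0.07 z -0.17 yaw 0.10
```

```bash

python3 -m inch '[{"x":0,"y":0,"z":-0.2,"yaw":0},{"x":0,"y":0,"z":-0.2,"yaw":0},{"x":0,"y":0,"z":-0.2,"yaw":0},{"x":0,"y":0,"z":-0.4,"yaw":0},{"x":0,"y":0,"z":-0.6,"yaw":0}]' >/dev/null
python3 -m inch '[{"x":0,"y":0,"z":-0.8,"yaw":0},{"x":0,"y":0,"z":-1,"yaw":0},{"x":-0.3,"y":0,"z":-1,"yaw":0},{"x":-0.8,"y":-0.4,"z":-0.5,"yaw":0},{"x":-1,"y":-0.5,"z":0,"yaw":0}]' >/dev/null
python3 -m inch '[{"x":-1,"y":-0.5,"z":0,"yaw":0},{"x":-1,"y":-0.5,"z":0,"yaw":0},{"x":-1,"y":-0.5,"z":0,"yaw":0},{"x":-1,"y":-0.5,"z":0,"yaw":0},{"x":0,"y":0,"z":0,"yaw":0}]' >/dev/null
python3 - <<'E'
from h import *
t=np.deg2rad(-62.3);X=np.array([np.cos(t),np.sin(t)]);Y=np.array([-np.sin(t),np.cos(t)]);P=[]
for n,u,v in(("top",295,214),("side",275,215)):
    p,d=r.capture(n);P.append(cv2.resize(p[v-50:v+50,u-50:u+50],(400,400),interpolation=cv2.INTER_CUBIC)[:,:,::-1])
    C=cloud(n,d);hsv=cv2.cvtColor(p,cv2.COLOR_RGB2HSV);z=C[...,2];xy=C[...,:2]-[.519,.012]
    m=(z>.115)&(z<.15)&(hsv[...,2]>130)&(hsv[...,1]<50)&(d>0)&(abs(xy@X)<.045)&(abs(xy@Y)<.035)
    Q=C[m];A=np.c_[Q[:,:2]-[.519,.012],np.ones(len(Q))];W=Q[:,:2]-[.519,.012]
    print(n,len(Q),np.linalg.lstsq(A,Q[:,2],rcond=None)[0].round(4),np.median(Q[:,2]).round(4),np.percentile(W@Y,[2,98]).round(4))
cv2.imwrite("pics/m5.png",np.hstack(P))
E
python3 go.py .519 .012 .129 -62.3
```

```text
top 480 [-0.004  -0.0042  0.1253] 0.1253 [-0.0252  0.0284]
side 418 [-0.0043  0.007   0.1254] 0.1252 [-0.0296  0.0281]
t=24.15 p=[0.5074 0.182  0.2591] rpy=[-178.05   -1.08  -62.24] F=[-0.2  0.6 -0.3] w=0.0006 j6=-15
units x 6.23 y 2.76 z 5.20 yaw 0.01
```

View pics/m5.png

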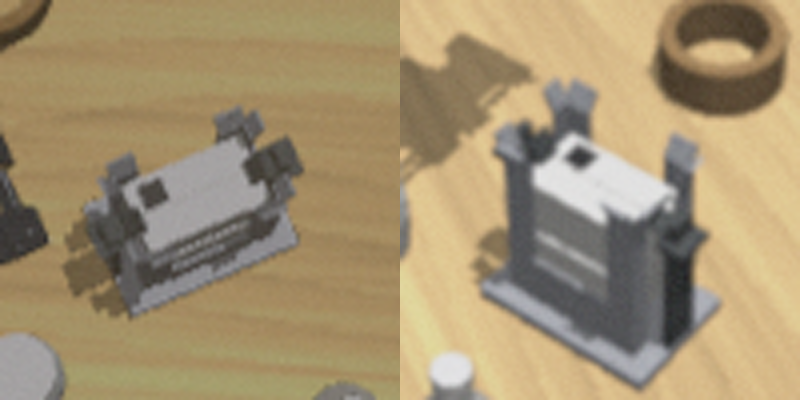

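The picture shows the top carton flat under both catches, its centre at (200,190) in the left crop. Its top is at z 0.125 in both views, and the arm is clear.

```bash
python3 -c "
from plant import r
print(r.close_job())"
```

```text
the job is handed in; nothing more can be done
None
```

The magazine is loaded and the job is handed in at about 24 s of the 72 s allowed; no verdict is reported.

- **What I did:** I set the thin carton aside on clear bench. I laid the medium one in the well and pressed it under the catches, then did the same with the thin one.
- **Medium carton:** before the thin one went in, its top measured z 0.125 m, the height of the catches. It was level within about 0.02 rad.
- **Final check:** with the arm clear, the top of the pile measured 0.1253 m from the top camera and 0.1252 m from the side. Tilt was below 0.01 rad, and both catch noses lay over the carton in the last picture. The highest pressing force I read was about 15 N.
- **Disagreements and gaps:**
  - The two cameras differed by a few mm sideways on the held and loaded cartons.
  - Both presses went 10 to 12 mm past the catches, deeper than the advised 5 to 8 mm, and no harm showed.
  - I did not measure the bystanders again; no move touched one as far as I could tell.
  - One call was refused for a missing key and moved nothing.

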